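# Turn the sorting tray to bring the large knob to the arrow

## Robot

A 6-joint arm with a two-finger parallel gripper is mounted at the origin on a cart in front of the work surface, level with it; the furniture and walls round the work are solid. World frame = base frame: x ahead of the robot, y to its left, z up, the work surface at z = 0. Lengths are in m, angles in degrees, forces in N, time in s.
With the tool pointing down it reaches from about 0.35 to 0.875 m from the base axis. Payload 4.2 kg.
Tool frame: the origin (TCP) lies midway between the tips of the shut fingers; the grasp point (between the pads) lies 19 mm behind it (r.pinch_z is the distance from the TCP to the grasp point, in m); z points along the fingers, y is the line along which they close (so a half turn about z gives the same grasp; the last joint's range is limited). The gripper opens to 87 mm and grips with 3 to 60 N. Pads are 19 mm wide; open, the fingers measure 117 mm over their backs; the gripper's body (75 mm by 190 mm) begins 51 mm behind the grasp point.
Start: joints at [-59.611, 22.042, 0.453, 0, -68.411, -14.817], TCP at [0.168, -0.602, 0.223] pointing down, gripper open.
Joint ranges: [-179.83, 179.83], [-69.29, 118.12], [-61.27, 80.66], [-181.25, 117.63], [-171.15, -9.14], [-177.46, 177.46]. Speed limits (degrees/s): [159.86, 159.86, 180, 180, 180, 180].

## Interface

Orientations are given as a 3x3 rotation matrix whose columns are the frame's x, y, z axes.
In Python, from station import r, imaging, models gives the robot as it stands. The module is installed in compiled form; this text tells all that it offers.
- The arm moves only by the tool apply_moves, never from a script. Its argument "moves" is a list of rows, each a list of 2 entries, a list of its own where there are three numbers: the shift along the tool's x, y, z in m, then the turn about the tool's z in degrees. A call has 1 to 5 rows; each row shifts and turns the commanded pose from where the row before left it, along the tool's axes as they then stand; what a row does not reach is not made up. A row lasts 1/12 s, in which the tool goes at most 41.7 mm and 7.16 degrees, less where a joint would pass 70% of its speed; a pose out of reach is approached as far as the arm can. A call is refused whole if a number of a shift passes 0.0417 or a number of a turn 7.16, either way. A call with a gripper value outside its range is refused whole. "hand" is the finger opening in m, from 0 to 0.087, set as the call begins (left out, the last holds). The fingers move at their own pace and stop on an object; the grip force is fixed at half the most. Time passes only in rows, so rows that do not move let the fingers close. It gives the time, the measured TCP pose, the force, the opening and the grip force at its end, in the units of the state.
- r.sense(): the state, without advancing time (a new reading comes with each control period).
- imaging.capture(name): name is "side" or "top"; returns a dict with "frame" (400x640x3 uint8, blue, green, red), "intrinsics" (3x3 intrinsics, pixels), "dist" ([k1, k2, p1, p2, k3] as OpenCV has them; the pictures are not rectified), "eye" and "orientation" of the camera in the world. Camera axes: x right, y down, z forward; pixel columns grow to the right and rows downward; lengths in m; the calibration is good to about 2 mm. A picture is of the moment at which its call begins. There is no depth.
- r.finish_job(): hands the job in; it is judged then, once.
Trained networks look in a picture, given as the dict that the camera call returned (one of the last four; its "shot" number tells which), for a name from the list of things; names that differ only in an ending like _2 or _b are one class to them, and where a whole thing is asked for, a point or a joint stands for the part that bears it (a point fixed in the world has none). Each returns a list of dicts, best first, with "confidence" (0 to 1); they miss things now and then, are a little off and sometimes report something else, mostly with a low value. They report only what shows in the picture. A call takes as long as a camera call.
- models.cut_out(picture, target): "region" (400x640 bool, what is visible of it) and "extent" ([left, top, width, height] as shares, 0 to 1, of the picture: columns of its width, rows of its height, round what is visible of it).
- models.place_of(picture, target): "at" ([column, row] as shares, 0 to 1, of the picture: columns of its width, rows of its height: a listed point, or the origin of a listed thing).
The state is a dict: "time_s": time; "joints": joint angles; "joint_velocities": joint speeds; "effort": joint torques, N m; "tcp_pos": TCP position; "ee_rot": TCP orientation; "wrist_force": force on the tool from outside, world axes, zero at the start; "moment": the same for the moment, N m; "gripper_width": opening from 0.0 (shut) to 1.0 (fully open); "gripper_force": force on a finger pad.
Only numpy, scipy, OpenCV 4.12 (cv2) and the standard library are available. Lean on these libraries where they do the work, as an engineer would, in place of code of your own. Each camera call takes 0.05 s, during which the arm holds its last target. There are 200 camera calls.

## Task

Turn the revolving sorting tray, by pushing on its spokes with a fingertip, until the compartment with the large round mushroom-shaped knob stands squarely at the arrow on the tray's foot, and leave it at rest there. Push gently and only push: do not touch, lift or tip the knobs (every knob stays standing in its compartment), and leave the things around the tray where they are.

Things in the scene. Friction and masses are not known exactly. Their poses are not given: they have to be found in the camera images.
- foot: fixed plywood foot of the sorting tray: disc, radius 72 mm, 12 mm thick, on the table; origin at table height on the tray's vertical turning axis. Along its own -x a tongue 44 mm wide, 12 mm thick, reaches 160 mm from the axis and carries a dark steel arrow that points at the axis. Position and yaw vary.
- arrow (a point): middle of the dark steel arrow on the tongue, 125 mm from the turning axis, 14 mm above the table; the tongue and arrow lie below the spokes and the fingertips can pass over them
- fetch_spot (a point): point fixed to the foot, 56 mm from the turning axis towards the arrow, 20 mm above the table (height of the tray's floor): where the large knob's centre has to come
- tray: round plywood tray, radius 86 mm, turning either way, without stops, about the vertical axis through its origin (14 mm above the table); light friction (1 to 2 N at a spoke) stops it where left; it cannot be lifted. Floor 6 mm, rim 13 mm above origin. Dividers at 45, 135, 225, 315 degrees from its x axis make four compartments, centred on its +x, +y, -x, -y. Start angle varies.
- spokes: four round steel spokes, 10 mm thick, fixed to the tray above its dividers (45, 135, 225, 315 degrees from the tray's x axis), centre line 36 mm above the table, 22 mm above this origin (the tray's). They run from the hub to a 14 mm ball 124 mm from the axis; the outer 38 mm stand free beyond the rim, with only table and the low tongue below.
- knob_large: large round mushroom-shaped cabinet knob, red-brown wood, 54 mm diameter, 38 mm high, loose, standing on its stem 56 mm from the axis in the middle of a compartment, never the one at the arrow at the start; origin at the centre of its underside
- knob_small: small round mushroom-shaped knob, dark wood, 38 mm diameter, 30 mm high, loose in another compartment; origin at the centre of its underside
- knob_ball: ball-shaped pale wooden knob, 30 mm diameter, 32 mm high, loose in another compartment; origin at the centre of its underside
- knob_oval: oval white knob, 33 x 53 mm, 20 mm high, loose, at the start in the compartment nearest the arrow; origin at the centre of its underside
- castor_upright: bystander: small upright iron castor on a square plate, 46 x 40 x 60 mm, behind the tray on the right; origin under its centre
- castor_round: bystander: iron castor lying down, 69 x 42 x 40 mm, front left; origin under its centre
- lock: bystander: brass padlock lying flat, 65 x 42 x 18 mm, front right; origin under its centre
- tape_roll: bystander: roll of masking tape lying flat, 98 mm diameter, 24 mm high, back left; origin under its centre
- can: bystander: oil can standing, 53 mm diameter, 180 mm high, front left beside the vice; origin under its centre
- jar: bystander: glass jar of screws, 64 mm diameter, 84 mm high, back left; origin under its centre

How it is judged (in metres and radians):
On the way, in this order (a step that is already met when the one before it is completed fails the run):
1. a finger pushes on a spoke and the tray turns (contact force between the fingers and spokes above 0.2 N and angular speed of tray above 0.02 rad/s), for 0.1 s.
2. the large knob has come to the arrow (horizontal distance between knob_large and fetch_spot below 0.016 m and (angle between the x axis of tray and the x axis of foot, either way round below 0.14 rad or angle between the y axis of tray and the x axis of foot, either way round below 0.14 rad)), for 0.2 s.
At the end, for the whole second after the job is handed in: Large knob within 16 mm (plan) of the fetch spot, its compartment within 0.14 rad of the arrow's direction, tray at rest (under 0.05 rad/s), all four knobs upright (0.3 rad) and within 75 mm of the axis, each bystander within 15 mm of its start (all of step 2 and angular speed of tray below 0.05 rad/s and angle between each of knob_large, knob_small, knob_ball, knob_oval's own z axis and vertical below 0.3 rad and horizontal distance between each of knob_large, knob_small, knob_ball, knob_oval and tray below 0.075 m and distance of each of castor_upright, castor_round, lock, tape_roll, can, jar from where it was at the start of the episode below 0.015 m); the robot touches nothing.
It fails at once if the robot touches a knob (more than 0.5 N) (contact force between any of the fingers, the arm and knob_large above 0.5 N or contact force between any of the fingers, the arm and knob_small above 0.5 N or contact force between any of the fingers, the arm and knob_ball above 0.5 N or contact force between any of the fingers, the arm and knob_oval above 0.5 N).
It fails at once if a knob is lifted (origin over 35 mm above the table) or tipped past 0.5 rad (height (world z) of any of knob_large, knob_small, knob_ball, knob_oval above 0.035 m or angle between any of knob_large, knob_small, knob_ball, knob_oval's own z axis and vertical above 0.5 rad).
It fails at once if a spoke is pressed or squeezed with more than 30 N (contact force between the fingers and spokes above 30 N).
It fails at once if a bystander is pushed or carried more than 30 mm (distance of any of castor_upright, castor_round, lock, tape_roll, can, jar from where it was at the start of the episode above 0.03 m).
It also fails if it takes over 58 s, if anything falls off the work surface, if the arm or the gripper's body presses on something with over 40 N, if the wrist force passes 120 N, or if a joint passes its speed limit or range.

## Working session

There is one attempt and no reset: what is moved stays moved. The work goes in short steps, Python scripts to look and compute and a tool call to move; the robot and the scene stay as the last step left them, time stands still between calls to the robot, and variables do not carry over. Pictures are saved under pics/ and viewed, at most 10 in all, crops included, and the job is handed in when it is done.

Besides the shell and the picture viewer there is one more tool, called after "Request:" in YAML: its name, and indented under it one key for each argument. apply_moves: Moves the arm, as the interface text tells. Its arguments: {"type":"object","properties":{"moves":{"type":"array"},"hand":{"type":"number"}},"required":["moves"]}

```bash
mkdir -p pics
cat > h.py <<'E'
import numpy as np, cv2
from station import r, imaging, models
def ray(p,uv):
    px=np.array([[uv]],float)
    n=cv2.undistortPoints(px,np.array(p["intrinsics"],float),np.array(p["dist"],float))[0,0]
    d=np.array(p["orientation"])@np.array([n[0],n[1],1.]); return np.array(p["eye"]),d
def onz(p,uv,z):
    e,d=ray(p,uv); return e+d*(z-e[2])/d[2]
def tri(a,ua,b,ub):
    A=[];B=[]
    rs=[ray(a,ua),ray(b,ub)]
    M=np.zeros((3,3));v=np.zeros(3)
    for e,d in rs:
        d=d/np.linalg.norm(d);P=np.eye(3)-np.outer(d,d);M+=P;v+=P@e
    x=np.linalg.solve(M,v); return x
def proj(p,X):
    R=np.array(p["orientation"]);t=-R.T@np.array(p["eye"])
    return cv2.projectPoints(np.array([X],float),cv2.Rodrigues(R.T)[0],t,np.array(p["intrinsics"],float),np.array(p["dist"],float))[0][0,0]
def uv(d): return np.array(d["at"])*[640,400]
E
python3 - <<'E'
from h import *
a=imaging.capture("top");b=imaging.capture("side")
cv2.imwrite("pics/top.png",a["frame"]);cv2.imwrite("pics/side.png",b["frame"])
print(a["eye"],b["eye"])
for n in ["foot","arrow","fetch_spot","tray","knob_large","knob_small","knob_ball","knob_oval","castor_upright","castor_round","lock","tape_roll","can","jar"]:
    A=models.place_of(a,n);B=models.place_of(b,n)
    s=n
    if A: s+=f" top {uv(A[0]).round(1)} c{A[0]['confidence']:.2f} z20 {onz(a,uv(A[0]),.02).round(3)}"
    if B: s+=f" side {uv(B[0]).round(1)} c{B[0]['confidence']:.2f}"
    if A and B: s+=f" tri {tri(a,uv(A[0]),b,uv(B[0])).round(4)}"
    print(s)
s=r.sense();print(s["tcp_pos"],s["ee_rot"],s["gripper_width"],s["time_s"])
E
```

```text
[0.49402653 0.0972881  0.92299126] [ 0.40043501 -0.74271579  0.48318001]
foot
arrow top [358.3 240.5] c0.81 z20 [0.447 0.024 0.02 ] side [300.  217.9] c0.94 tri [0.4482 0.0233 0.0122]
fetch_spot top [373.  206.5] c0.96 z20 [ 0.52  -0.009  0.02 ]
tray top [380.9 185.2] c0.71 z20 [ 0.567 -0.027  0.02 ] side [351.1 223.1] c0.57 tri [ 0.5643 -0.027   0.0171]
knob_large top [409.8 194.6] c0.60 z20 [ 0.546 -0.09   0.02 ] side [352.5 234.6] c0.73 tri [ 0.5481 -0.0888  0.0285]
knob_small top [386.5 162.3] c0.62 z20 [ 0.617 -0.04   0.02 ] side [377.9 223.5] c0.55 tri [ 0.6186 -0.0407  0.0182]
knob_ball top [359.1 237.4] c0.68 z20 [0.453 0.022 0.02 ] side [354.7 210.7] c0.42 tri [0.514  0.0088 0.0376]
knob_oval top [372.8 211. ] c0.51 z20 [ 0.511 -0.008  0.02 ] side [324.  220.6] c0.74 tri [ 0.5065 -0.0081  0.0182]
castor_upright top [432.6 132. ] c0.83 z20 [ 0.684 -0.144  0.02 ] side [424.7 261.9] c0.75 tri [ 0.6901 -0.1521 -0.0125]
castor_round top [290.3 268.6] c0.55 z20 [0.387 0.173 0.02 ] side [267.8 195.6] c0.52 tri [ 0.3803  0.1748 -0.0027]
lock top [428.4 268.8] c0.60 z20 [ 0.384 -0.128  0.02 ] side [272.5 268.2] c0.63 tri [ 0.3806 -0.1336 -0.0019]
tape_roll top [257.  136.4] c0.72 z20 [0.678 0.245 0.02 ] side [369.4 174.6] c0.78 tri [0.6788 0.2488 0.0007]
can top [227.6 270. ] c0.59 z20 [0.384 0.31  0.02 ] side [267.2 175. ] c0.75 tri [ 0.3788  0.3171 -0.0074]
jar top [218.1 147.8] c0.85 z20 [0.654 0.332 0.02 ] side [360.8 164.4] c0.77 tri [ 0.6644  0.3377 -0.005 ]
[ 0.16781443 -0.6020323   0.22256672] [[-9.63295346e-01 -2.68443806e-01  7.84319198e-06]
 [-2.68443806e-01  9.63295346e-01 -2.02561185e-05]
 [-2.11768078e-06 -2.16180810e-05 -1.00000000e+00]] 0.9998940009003565 1.5
```

Run:
```python
import cv2
a=cv2.imread("pics/top.png")[100:320,200:480];cv2.imwrite("pics/topc.png",cv2.resize(a,None,fx=2.7,fy=2.7,interpolation=2))
```

```text
(no output)
```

View pics/topc.png

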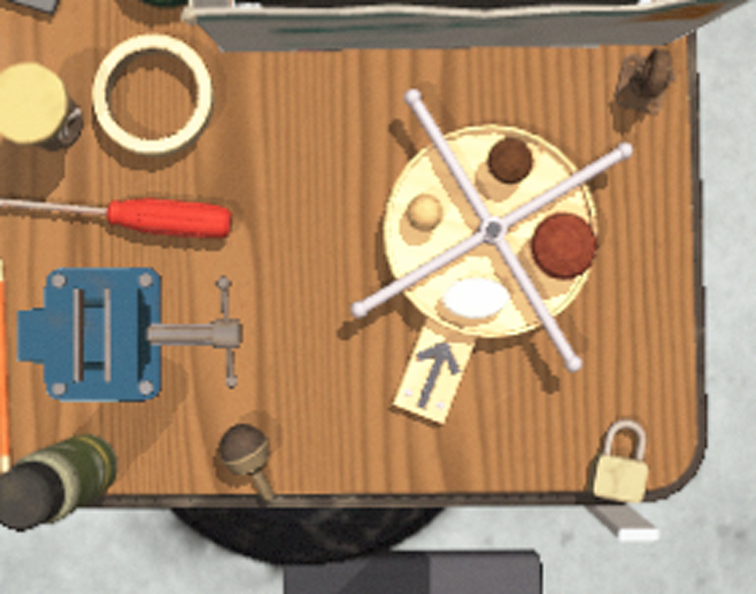

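View pics/side.png

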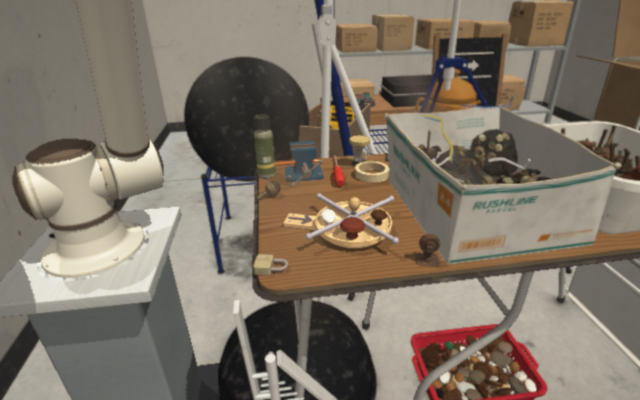

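The crop (2.7x, offset 200,100) shows the hub at (493,230) and the spoke balls at (413,97), (626,150), (357,310) and (573,364). The arrow is at (435,370), the oval knob is at the arrow, and the large knob is at (564,245), one compartment counter-clockwise. The tray therefore turns about 90° clockwise, pushed on the lower-right spoke. The side view agrees.

```bash
cat >> h.py <<'E'
def tray_state(guess=None):
    pass
E
python3 - <<'E'
from h import *
a=imaging.capture("top")
P=[onz(a,np.array(q)/2.7+[200,100],.036) for q in [(413,97),(626,150),(357,310),(573,364)]]
P=np.array(P);c=P.mean(0);print("balls",P.round(4),"axis",c.round(4))
for p in P:
    d=p-c;print(np.hypot(*d[:2]).round(4),np.degrees(np.arctan2(d[1],d[0])).round(1))
ar=models.place_of(a,"arrow")[0];A=onz(a,uv(ar),.014)
d=A-c;print("arrow",A.round(4),np.hypot(*d[:2]),np.degrees(np.arctan2(d[1],d[0])))
f=models.place_of(a,"fetch_spot")[0];F=onz(a,uv(f),.02);d=F-c;print("fetch",F,np.hypot(*d[:2]),np.degrees(np.arctan2(d[1],d[0])))
m=models.cut_out(a,"knob_large")[0]["region"];v,u=np.nonzero(m)
K=onz(a,(u.mean(),v.mean()),.05);d=K-c;print("large",K,np.hypot(*d[:2]),np.degrees(np.arctan2(d[1],d[0])))
b=imaging.capture("side")
print("ball proj side",[proj(b,p).round() for p in P])
E
```

```text
balls [[ 0.6734  0.0339  0.036 ]
 [ 0.6291 -0.1365  0.036 ]
 [ 0.5029  0.0806  0.036 ]
 [ 0.4585 -0.0905  0.036 ]] axis [ 0.566  -0.0281  0.036 ]
0.124 30.0
0.1254 -59.8
0.1257 120.1
0.1243 -149.9
arrow [0.4519 0.016  0.014 ] 0.12229980227330069 158.87685990978693
fetch [ 0.51174306 -0.01040049  0.02      ] 0.057061443473944526 161.9213196042666Traceback (most recent call last):
  File "<stdin>", line 10, in <module>
IndexError: list index out of range
```

Request:
apply_moves:
  moves:
    - [[-0.022,0.019,0],0]
    - [[-0.022,0.019,0],0]
    - [[-0.022,0.019,0],0]
    - [[-0.022,0.019,0],0]
    - [[-0.022,0.019,0],0]
  hand: 0

```text
time_s: 2.12
tcp_pos: [0.2487, -0.4799, 0.2226]
ee_rot: [[-0.963, -0.268, 0.0], [-0.268, 0.963, -0.0], [-0.0, -0.0, -1.0]]
wrist_force: [1.0, 0.1, -0.3]
gripper_width: 0.711
gripper_force: 0.0
```

Request:
apply_moves:
  moves:
    - [[-0.022,0.019,0],0]
    - [[-0.022,0.019,0],0]
    - [[-0.022,0.019,0],0]
    - [[-0.022,0.019,0],0]
    - [[-0.022,0.019,0],0]

```text
time_s: 2.53
tcp_pos: [0.3293, -0.3587, 0.2228]
ee_rot: [[-0.963, -0.268, 0.001], [-0.268, 0.963, -0.0], [-0.0, -0.001, -1.0]]
wrist_force: [0.8, 0.0, -0.0]
gripper_width: 0.329
gripper_force: 0.0
```

Request:
apply_moves:
  moves:
    - [[-0.022,0.019,0],0]
    - [[-0.022,0.019,0],0]
    - [[-0.022,0.019,0],0]
    - [[-0.022,0.019,0],0]
    - [[-0.022,0.019,0],0]

```text
time_s: 2.95
tcp_pos: [0.4098, -0.2376, 0.2229]
ee_rot: [[-0.963, -0.269, 0.001], [-0.269, 0.963, -0.0], [-0.001, -0.0, -1.0]]
wrist_force: [0.2, 0.1, -0.3]
gripper_width: 0.017
gripper_force: 0.0
```

Request:
apply_moves:
  moves:
    - [[-0.022,0.019,0],0]
    - [[-0.022,0.019,0],0]
    - [[-0.022,0.019,0],0]
    - [[-0.022,0.019,0],0]
    - [[-0.003,0.005,0],0]

```text
time_s: 3.37
tcp_pos: [0.4774, -0.1339, 0.2227]
ee_rot: [[-0.962, -0.272, 0.002], [-0.272, 0.962, 0.0], [-0.002, -0.0, -1.0]]
wrist_force: [0.4, 0.6, 0.6]
gripper_width: 0.005
gripper_force: 0.0
```

Request:
apply_moves:
  moves:
    - [[0,0,0.02],-7.1]
    - [[0,0,0.03],-7.1]
    - [[0,0,0.03],0]
    - [[0,0,0.03],0]
    - [[0,0,0.02],0]

```text
time_s: 3.78
tcp_pos: [0.4734, -0.1366, 0.0902]
ee_rot: [[-0.868, -0.496, -0.003], [-0.496, 0.868, 0.0], [0.002, 0.002, -1.0]]
wrist_force: [0.6, 1.1, -0.3]
gripper_width: 0.006
gripper_force: 0.0
```

Request:
apply_moves:
  moves:
    - [[-0.014,0.005,0],0]
    - [[-0.0135,0.005,0],0]
    - [[0,0,0.02],0]
    - [[0,0,0.02],0]
    - [[0,0,0.01],0]

```text
time_s: 4.2
tcp_pos: [0.4955, -0.1131, 0.0426]
ee_rot: [[-0.867, -0.497, 0.002], [-0.497, 0.867, 0.0], [-0.002, -0.001, -1.0]]
wrist_force: [1.1, 0.7, 0.5]
gripper_width: 0.007
gripper_force: 0.0
```

Run:
```python
from h import *
a=imaging.capture("top");s=r.sense();print(s["tcp_pos"],s["joints"],s["wrist_force"])
d=(np.array(s["tcp_pos"])-[.566,-.0281,0])[:2]
print(np.hypot(*d),np.degrees(np.arctan2(d[1],d[0])))
# tongue end direction
q=onz(a,np.array([419.5,414])/2.7+[200,100],.012)-[.566,-.0281,0];print("tongue end",np.hypot(*q[:2]),np.degrees(np.arctan2(q[1],q[0])))
for w in [(425,403),(440,343)]:
    q=onz(a,np.array(w)/2.7+[200,100],.014)-[.566,-.0281,0];print(np.hypot(*q[:2]),np.degrees(np.arctan2(q[1],q[0])))
cv2.imwrite("pics/t2.png",cv2.resize(a["frame"][100:300,300:500],None,fx=3,fy=3,interpolation=2))
```

```text
[ 0.49411961 -0.11335298  0.04112476] [ 5.44451730e+00  2.31479520e+01 -2.88549283e+01 -2.28549705e-02
 -3.80999161e+01 -6.56238133e+01] [ 0.136693   -0.00312627 -0.43341102]
0.11151170906722835 -130.1356526521069
tongue end 0.15890486226174755 158.4979121006474
0.14888552712802952 158.80499860979643
0.09917750528635697 155.54190555552478
```

View pics/t2.png

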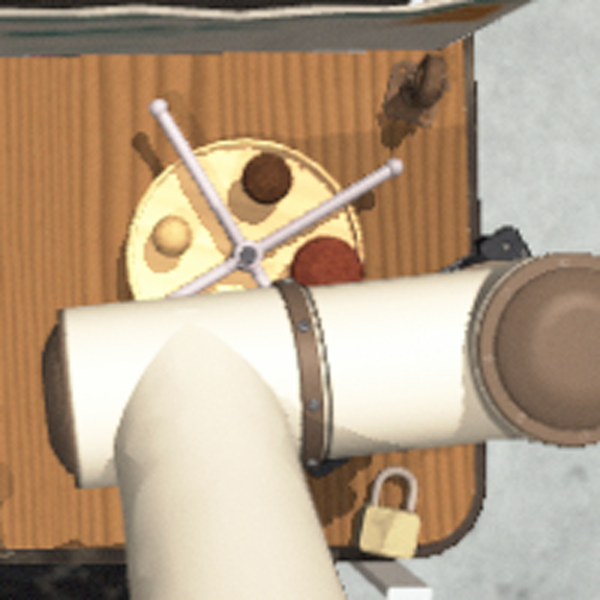

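The only wrinkle is that clockwise turning drives joint 6 negative, so I turn the tool less than the tray. The upper two spokes stay visible for checking the tray angle.

Request:
apply_moves:
  moves:
    - [[-0.001,0,0.01],0]
    - [[-0.001,0,0.009],0]
    - [[0,0,0],0]
    - [[0,0.003,0],0]
    - [[0,0.003,0],0]

```text
time_s: 4.67
tcp_pos: [0.4932, -0.1078, 0.024]
ee_rot: [[-0.868, -0.496, 0.001], [-0.496, 0.868, -0.0], [-0.001, -0.001, -1.0]]
wrist_force: [-0.6, 0.6, 0.4]
gripper_width: 0.007
gripper_force: 0.0
```

Request:
apply_moves:
  moves:
    - [[0.001,0.003,0],1.5]
    - [[0.001,0.003,0],1.5]
    - [[0.001,0.003,0],1.5]
    - [[0.001,0.003,0],1.5]
    - [[0.001,0.003,0],1.5]

```text
time_s: 5.08
tcp_pos: [0.4818, -0.0965, 0.0243]
ee_rot: [[-0.926, -0.378, 0.002], [-0.378, 0.926, 0.0], [-0.001, -0.0, -1.0]]
wrist_force: [-0.3, 0.3, 1.3]
gripper_width: 0.003
gripper_force: 0.0
```

Request:
apply_moves:
  moves:
    - [[0.001,0.003,0],1.5]
    - [[0.001,0.003,0],1.5]
    - [[0.001,0.003,0],1.5]
    - [[0.001,0.003,0],1.5]
    - [[0.001,0.003,0],1.5]

```text
time_s: 5.5
tcp_pos: [0.4726, -0.084, 0.0244]
ee_rot: [[-0.967, -0.254, 0.003], [-0.254, 0.967, 0.0], [-0.003, -0.001, -1.0]]
wrist_force: [1.3, -0.6, -0.1]
gripper_width: 0.008
gripper_force: 0.6
```

```bash
cat >> h.py <<'E'
C=np.array([.566,-.0281])
def tool():
    s=r.sense();d=np.array(s["tcp_pos"])[:2]-C;x=np.array(s["ee_rot"])[:,0]
    print("tcp",np.round(s["tcp_pos"],4),"R",np.hypot(*d).round(4),"theta",(np.degrees(np.arctan2(d[1],d[0]))%360).round(1),"psi",(np.degrees(np.arctan2(x[1],x[0]))%360).round(1),"F",np.round(s["wrist_force"],1),"j",np.round(s["joints"],0),"t",s["time_s"])
E
python3 - <<'E'
from h import *
a=imaging.capture("top");tool()
cv2.imwrite("pics/t3.png",cv2.resize(a["frame"][100:300,300:500],None,fx=3,fy=3,interpolation=2))
E
```

```text
tcp [ 0.4721 -0.0838  0.0244] R 0.1092 theta 210.7 psi 194.7 F [-0.6  1.8  0. ] j [  9.  23. -34.   0. -34. -85.] t 5.55
```

View pics/t3.png

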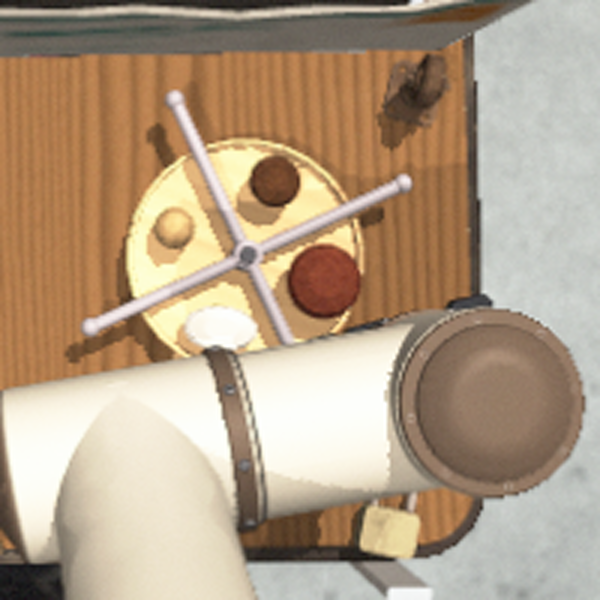

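The crop (3x) shows the tray turning clockwise. The upper-left ball is at (176,98) about hub (247,255), roughly 6.5° of turn, and the knobs are all upright. I continue along the arc.

Request:
apply_moves:
  moves:
    - [[0.0012,0.0052,0],2]
    - [[0.0012,0.0052,0],2]
    - [[0.0012,0.0052,0],2]
    - [[0.001,0.0052,0],2]
    - [[0.001,0.0052,0],2]

```text
time_s: 5.97
tcp_pos: [0.4618, -0.0597, 0.0243]
ee_rot: [[-0.997, -0.082, 0.001], [-0.082, 0.997, -0.0], [-0.001, -0.0, -1.0]]
wrist_force: [-0.4, -0.9, 1.1]
gripper_width: 0.004
gripper_force: 0.6
```

Request:
apply_moves:
  moves:
    - [[0.001,0.0053,0],2]
    - [[0.0009,0.0053,0],2]
    - [[0.0008,0.0053,0],2]
    - [[0.0008,0.0053,0],2]
    - [[0.0007,0.0053,0],2]

```text
time_s: 6.38
tcp_pos: [0.4573, -0.0332, 0.0243]
ee_rot: [[-0.996, 0.092, 0.001], [0.092, 0.996, 0.0], [-0.001, 0.0, -1.0]]
wrist_force: [0.5, -1.1, 0.9]
gripper_width: 0.002
gripper_force: 0.6
```

Request:
apply_moves:
  moves:
    - [[0.0006,0.0053,0],2]
    - [[0.0006,0.0053,0],2]
    - [[0.0005,0.0053,0],2]
    - [[0.0004,0.0053,0],2]
    - [[0.0003,0.0053,0],2]

```text
time_s: 6.8
tcp_pos: [0.4592, -0.0068, 0.0243]
ee_rot: [[-0.965, 0.264, 0.001], [0.264, 0.965, 0.0], [-0.001, 0.0, -1.0]]
wrist_force: [0.5, -1.8, 0.1]
gripper_width: 0.005
gripper_force: 0.7
```

Run:
```python
from h import *
tool()
```

```text
tcp [ 0.4592 -0.0068  0.0243] R 0.1089 theta 168.7 psi 164.7 F [ 0.5 -1.8  0.1] j [  20.   21.  -36.    0.  -32. -125.] t 6.8
```

Request:
apply_moves:
  moves:
    - [[0.0002,0.0053,0],1.8]
    - [[0.0001,0.0053,0],1.8]
    - [[0,0.0053,0],1.8]
    - [[0,0.0053,0],1.8]
    - [[-0.0001,0.0053,0],1.8]

```text
time_s: 7.22
tcp_pos: [0.4672, 0.0182, 0.0242]
ee_rot: [[-0.912, 0.411, 0.0], [0.411, 0.912, -0.0], [-0.0, 0.0, -1.0]]
wrist_force: [0.4, -2.1, -0.1]
gripper_width: 0.001
gripper_force: 0.7
```

Request:
apply_moves:
  moves:
    - [[-0.0002,0.0053,0],1.8]
    - [[-0.0003,0.0053,0],1.8]
    - [[-0.0004,0.0053,0],1.8]
    - [[-0.0005,0.0053,0],1.8]
    - [[-0.0006,0.0053,0],1.8]

```text
time_s: 7.63
tcp_pos: [0.481, 0.0404, 0.024]
ee_rot: [[-0.836, 0.549, -0.001], [0.549, 0.836, -0.0], [0.0, -0.001, -1.0]]
wrist_force: [-0.2, -1.5, 0.4]
gripper_width: 0.005
gripper_force: 0.7
```

Request:
apply_moves:
  moves:
    - [[-0.0007,0.0053,0],1.8]
    - [[-0.0008,0.005,0],1.8]
    - [[-0.0007,0.004,0],1.5]
    - [[-0.0006,0.003,0],1]
    - [[-0.0004,0.002,0],0.5]

```text
time_s: 8.05
tcp_pos: [0.4951, 0.0543, 0.0239]
ee_rot: [[-0.768, 0.641, -0.0], [0.641, 0.768, -0.0], [0.0, -0.0, -1.0]]
wrist_force: [-1.3, -0.1, 1.0]
gripper_width: 0.004
gripper_force: 0.7
```

Run:
```python
from h import *
tool()
a=imaging.capture("top");tool()
cv2.imwrite("pics/t4.png",cv2.resize(a["frame"][100:300,300:500],None,fx=3,fy=3,interpolation=2))
```

```text
tcp [0.4951 0.0543 0.0239] R 0.1087 theta 130.7 psi 140.2 F [-1.3 -0.1  1. ] j [  25.   24.  -31.    0.  -35. -155.] t 8.05
tcp [0.4956 0.0546 0.0239] R 0.1086 theta 130.4 psi 140.2 F [ 0.3 -0.5 -0.9] j [  25.   24.  -31.    0.  -35. -155.] t 8.1
```

View pics/t4.png

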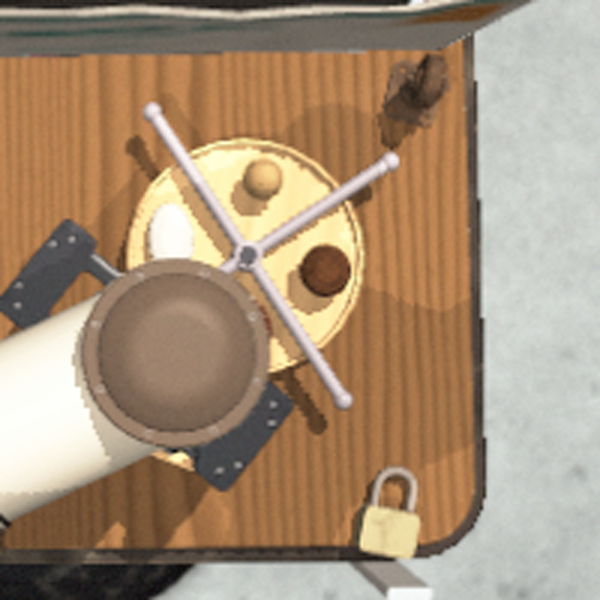

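Run:
```python
from h import *
a=imaging.capture("top")
for q in [(153,111),(391,160),(346,401)]:
    p=onz(a,np.array(q)/3+[300,100],.036)[:2]-C;print(np.hypot(*p),np.degrees(np.arctan2(p[1],p[0])))
```

```text
0.12424398030543413 32.23872155682392
0.12524796450703982 -57.12480274142223
0.12578476044894252 -146.68373982342243
```

The crop shows the spoke balls at (153,111), (391,160) and (346,401). The pushed spoke is therefore at about 122.7°, with roughly 8° to go, and all knobs are standing.

Request:
apply_moves:
  moves:
    - [[-0.0009,0.0038,0],1]
    - [[-0.001,0.0038,0],1]
    - [[-0.001,0.0038,0],1]
    - [[-0.0008,0.0025,0],1]
    - [[-0.0004,0.0015,0],0]

```text
time_s: 8.57
tcp_pos: [0.509, 0.0635, 0.0235]
ee_rot: [[-0.721, 0.693, 0.0], [0.693, 0.721, 0.0], [-0.0, 0.0, -1.0]]
wrist_force: [-1.3, -0.1, 1.2]
gripper_width: 0.002
gripper_force: 0.6
```

Request:
apply_moves:
  moves:
    - [[0,0,0],0]
    - [[0,-0.003,0],0]
    - [[0,-0.006,0],0]
    - [[0,-0.008,0],0]
    - [[0,-0.005,0],0]

```text
time_s: 8.98
tcp_pos: [0.4921, 0.0464, 0.0234]
ee_rot: [[-0.721, 0.693, -0.001], [0.693, 0.721, -0.0], [0.0, -0.001, -1.0]]
wrist_force: [-0.7, 0.4, -1.0]
gripper_width: 0.003
gripper_force: 0.0
```

Request:
apply_moves:
  moves:
    - [[0,0,-0.02],0]
    - [[0,0,-0.03],0]
    - [[0,0,-0.035],0]
    - [[0,0,-0.035],0]
    - [[0,0,-0.03],0]

```text
time_s: 9.4
tcp_pos: [0.4929, 0.0467, 0.1759]
ee_rot: [[-0.721, 0.693, 0.002], [0.693, 0.721, 0.0], [-0.001, 0.002, -1.0]]
wrist_force: [1.1, 0.5, -0.8]
gripper_width: 0.005
gripper_force: 0.0
```

Request:
apply_moves:
  moves:
    - [[-0.02,-0.021,-0.01],0]
    - [[-0.02,-0.021,-0.01],0]
    - [[-0.02,-0.021,-0.01],0]
    - [[-0.02,-0.021,-0.01],0]
    - [[-0.02,-0.021,0],0]

```text
time_s: 9.82
tcp_pos: [0.493, -0.0993, 0.2158]
ee_rot: [[-0.722, 0.692, 0.005], [0.692, 0.722, -0.0], [-0.003, 0.003, -1.0]]
wrist_force: [0.7, -1.3, -0.1]
gripper_width: 0.005
gripper_force: 0.0
```

Request:
apply_moves:
  moves:
    - [[-0.02,-0.021,0],0]
    - [[-0.02,-0.021,0],0]
    - [[-0.02,-0.021,0],0]
    - [[-0.02,-0.021,0],0]
    - [[-0.02,-0.021,0],0]

```text
time_s: 10.23
tcp_pos: [0.4911, -0.2443, 0.2135]
ee_rot: [[-0.721, 0.693, 0.0], [0.693, 0.721, 0.0], [0.0, 0.0, -1.0]]
wrist_force: [0.7, -0.3, 0.1]
gripper_width: 0.004
gripper_force: 0.0
```

Request:
apply_moves:
  moves:
    - [[-0.02,-0.021,0],0]
    - [[-0.02,-0.021,0],0]
    - [[-0.01,-0.01,0],0]
    - [[0,0,0],0]
    - [[0,0,0],0]

```text
time_s: 10.65
tcp_pos: [0.4914, -0.3152, 0.213]
ee_rot: [[-0.72, 0.694, -0.001], [0.694, 0.72, 0.001], [0.001, -0.0, -1.0]]
wrist_force: [-0.1, -0.1, 0.1]
gripper_width: 0.004
gripper_force: 0.0
```

Run:
```python
from h import *
a=imaging.capture("top");tool()
for n in ["arrow","fetch_spot","knob_large","tray"]:
    for A in models.place_of(a,n)[:1]:
        z={"arrow":.014}.get(n,.02);p=onz(a,uv(A),z)[:2];d=p-C
        print(n,A["confidence"],p.round(4),np.hypot(*d).round(4),np.degrees(np.arctan2(d[1],d[0])).round(1))
cv2.imwrite("pics/t5.png",cv2.resize(a["frame"][100:300,300:500],None,fx=3,fy=3,interpolation=2))
```

```text
tcp [ 0.4916 -0.3145  0.2132] R 0.2959 theta 255.4 psi 136.1 F [-0.   0.   0.3] j [ -17.   18.   -6.   -0.  -65. -117.] t 10.7
arrow 0.61 [0.4452 0.0198] 0.13 158.4
fetch_spot 0.81 [ 0.5154 -0.0089] 0.0541 159.2
knob_large 0.9 [ 0.5133 -0.005 ] 0.0576 156.3
tray 0.79 [ 0.5639 -0.0325] 0.0049 -115.9
```

View pics/t5.png

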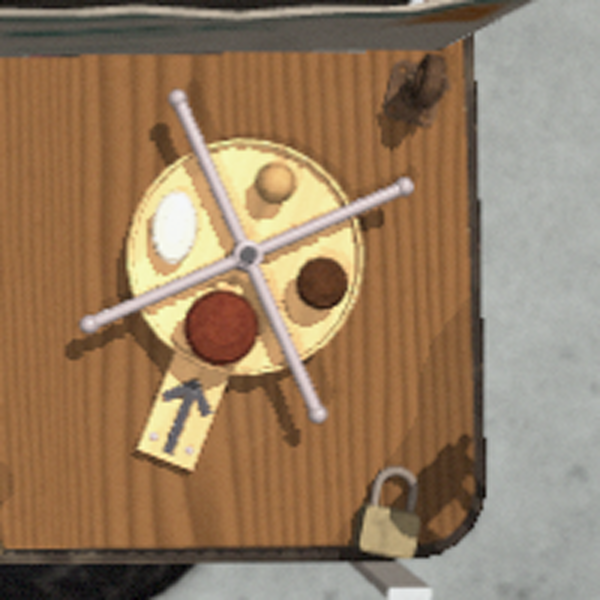

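Run:
```python
from h import *
a=imaging.capture("top")
P=[onz(a,np.array(q)/3+[300,100],.036)[:2] for q in [(178,97),(405,187),(89,324),(318,414)]]
c=np.mean(P,0);print(c)
print([np.degrees(np.arctan2(*(p-c)[::-1])).round(1) for p in P])
L=[onz(a,np.array(q)/3+[300,100],.012)[:2] for q in [(134,453),(194,472),(172,360),(228,378)]]
for u,v in [(L[0],L[2]),(L[1],L[3])]: d=u-v;print("edge",np.degrees(np.arctan2(d[1],d[0])))
d=L[1]-L[0];print("end",np.degrees(np.arctan2(d[1],d[0]))-90+360, np.hypot(*d))
m=(L[0]+L[1])/2-c;print("mid",np.degrees(np.arctan2(m[1],m[0])),np.hypot(*m))
```

```text
[ 0.56622264 -0.02850417]
[np.float64(22.9), np.float64(-67.2), np.float64(113.0), np.float64(-157.0)]
edge 157.1184323820547
edge 159.36658348147404
end 161.96085984846007 0.04602055427549688
mid 158.11182624702613 0.16152690783465962
```

The compartment is at 158° and the arrow at 158–160°. The large knob is about 4 mm from the fetch spot and the arm is clear.

```bash
python3 -c "
from station import r
print(r.finish_job())"
```

```text
the job is handed in; nothing more can be done
None
```

I turned the tray about 97° clockwise and handed the job in: by the last picture the large knob's compartment is within about 2° of the arrow, the knob is about 4 mm from the fetch spot, all four knobs are standing, and the arm is clear; no verdict was returned.

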